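# Turn the catalogue board on the stockroom stand

## Robot

A 7-joint arm with a two-finger parallel gripper is mounted at the origin on the work surface. World frame = base frame: x ahead of the robot, y to its left, z up, the work surface at z = 0. Lengths are in m, angles in rad, forces in N, time in s.
With the tool pointing down it reaches from about 0.4 to 0.875 m from the base axis. Payload 19.3 kg.
Tool frame: the origin (TCP) lies on the centre line of the jaws, within the pads' length; the fingertips stand 25 mm ahead of it and the grasp point (between the pads) lies 6 mm ahead of it; z points along the fingers, y is the direction in which the jaws open and shut (so a half turn about z gives the same grasp; the last joint's range is limited). The gripper opens to 85 mm and grips with 20 to 120 N. Pads are 22 mm wide; open, the fingers measure 114 mm over their backs; the gripper's body (76 mm by 85 mm) begins 54 mm behind the grasp point. The pads swing forward as they close: fully open they stand 13 mm farther back than shut.
Start: joints at [-1.268, 0.521, -0.036, 1.599, 0.021, 1.021, -0.113], TCP at [0.228, 0.582, 0.228] pointing down, gripper open.
Joint ranges: [-2.91, 2.91], [-0.3, 2.13], [-1.5, 1.42], [0.17, 2.43], [-1.26, 4.41], [0.16, 1.93], [-2.52, 2.52]. Speed limits (rad/s): [1.89, 1.89, 2.39, 2.39, 3.01, 3.01, 3.01].

## Interface

Orientations are given as [roll, pitch, yaw] about the fixed x, y, z axes, in that order (R = Rz(yaw) Ry(pitch) Rx(roll)).
In Python, from workcell import robot, eoat, planner, sensors, grab_frame, get_calibration, job gives the robot as it stands. Calls block until the motion is done:
- robot.move_pose(position, orientation): joint-space move of the TCP to a pose.
- robot.movel(position, rotation=None, vel=0.15, force_limit=None): straight line of the TCP; rotation=None keeps the orientation; vel is the mean speed in m/s. With force_limit (N) it stops when the force on the tool has changed by that much, and returns True; else False.
- robot.goto_joints(angles): joint-space move.
- eoat.command_gripper(opening, strength=None): opening from 0.0 (shut) to 1.0 (fully open); strength is the grip in N (None keeps the last); returns when the fingers have stopped.
- robot.hold(seconds).
- planner.inverse_kinematics(position, orientation): joint angles nearest the present ones, or None.
- sensors.get_state(): the state.
- grab_frame(name): name is "scene" or "side" or "wrist"; returns (picture, depth): 384x512x3 uint8, red, green, blue; 384x512 float32, m along the optical axis (not along the pixel's ray), 0 where there is no reading.
- get_calibration(name): a dict with "vfov" (degrees; the focal length in pixels is half the picture's height over the tangent of half this angle, whatever the lens; pixels are square), "cx", "cy" (the principal point, pixels), "rvec" (rotation vector, rad) and "tvec" (3), from world to camera coordinates, as OpenCV has them; the wrist camera has in their place "T_tool_cam" (4x4, takes a point from camera to tool coordinates, whose origin is the TCP and whose axes are the flange's). Camera axes: x right, y down, z forward; pixel columns grow to the right and rows downward; lengths in m; the calibration is good to about 2 mm. The wrist camera is an equidistant fisheye: a pixel r from the principal point sees the ray r / f radians off the axis. A picture is of the moment at which its call begins: read the wrist's pose just before it. get_calibration takes no time and is no camera call.
A pose or a line that the arm cannot do raises robot.MotionError and nothing moves.
- job.finish_job(): hands the job in, once; it reports no verdict.
The state is a dict: "t": time; "joint_positions": joint angles; "joint_velocities": joint speeds; "effort": joint torques, N m; "eef_pos": TCP position; "orientation": TCP orientation; "wrist_force": force on the tool from outside, world axes, zero at the start; "wrist_torque": the same for the moment, N m; "finger_gap": opening from 0.0 (shut) to 1.0 (fully open).
Only numpy, scipy, OpenCV 4.12 (cv2) and the standard library are available. Lean on these libraries where they do the work, as an engineer would, in place of code of your own. Each camera call takes 0.05 s, during which the arm holds its last target. There are 200 camera calls.

## Task

On the bench is a V-shaped catalogue stand with one stiff hinged board leaf. Using only the outside of the fingers, push the leaf up by its free edge from the wing on the robot's right, over the spine, and press it down until it lies fully flat on the wing on its left, then take the hand away. Turn it steadily without slapping it over, do not pinch the leaf between the fingers, and leave the things around the stand where they are.

Things in the scene. Friction and masses are not known exactly. Their poses are not given: they have to be found in the camera images.
- stand: Catalogue stand, fixed to the bench: steel base 200 x 220 mm, two grey wings rising outwards from a central spine as a V, each 25 deg (0.436 rad) to the horizontal. Origin: centre of its underside, on the table; x along the spine (away from the robot at yaw 0), y to the left-hand wing, z up. Wings are 220 mm long and end 124 mm from the spine along the slope; the leaf overhangs them by 36 mm.
- hinge (a point): Middle of the spine, on the hinge axis: 50 mm straight above the stand's origin. The leaf turns about the stand's x axis through this point; its mid-plane contains that axis.
- leaf (a joint): Leaf angle, rad. 0: flat on the right-hand (-y) wing, free edge rising outwards at 25 deg; 1.134: upright; 2.269: flat on the left-hand (+y) wing, at a stop. Starts at 0 to 0.35. The hinge is stiff (0.3 N m friction, no spring), so the leaf stays at any angle where it is left; 1 to 5 N square to the leaf at its free edge turns it.
- leaf_edge (a point): Middle of the leaf's free edge, 160 mm from the hinge axis, half-way through its thickness; moves with the leaf. At joint 0 it is 145 mm right of the spine and 118 mm above the table, with nothing between it and the table. The leaf: a rigid board 220 mm long along the spine, 6 mm thick, 0.23 kg, white above and grey beneath at the start.
- bin: Bystander: open blue plastic parts bin of screws, 150 x 100 mm, 60 high, loose, on the table to the left of the stand. Origin: centre of its underside.
- carton: Bystander: closed cardboard carton, 90 x 70 mm, 60 high, loose, on the table to the right of the stand. Origin: centre of its underside.
- screwdriver: Bystander: screwdriver lying on the table beyond the far end of the stand, loose, under 40 mm high.
- terminal: Bystander: grey terminal block, 55 x 30 mm, 42 high, loose, on the table to the right of the stand. Origin: centre of its underside.

How it is judged:
By the outcome, as a careful person would: the job done as asked, in the order asked, and still so for the second after the job is handed in, with the robot touching nothing.
It also fails if it takes over 48 s, if anything falls off the work surface, if the arm or the gripper's body presses on something with over 40 N, if the wrist force passes 120 N, or if a joint passes its speed limit or range.

## Working session

There is one attempt and no reset: what is moved stays moved. The work goes in short steps, each a Python script; the robot and the scene stay as the last script left them, time stands still between calls to the robot, and variables do not carry over. Pictures are saved under pics/ and viewed, about 8 in all and at most 12, crops included, and the job is handed in when it is done.

```bash
ls; mkdir -p pics; cat > h.py <<'E'
import numpy as np, cv2
from workcell import robot, eoat, planner, sensors, grab_frame, get_calibration, job
def cloud(n):
    im,d=grab_frame(n); c=get_calibration(n)
    f=192/np.tan(np.radians(c["vfov"])/2)
    v,u=np.mgrid[:384,:512]
    P=np.stack([(u-c["cx"])/f*d,(v-c["cy"])/f*d,d],-1)
    R=cv2.Rodrigues(np.array(c["rvec"],float))[0]
    return im,d,(P-np.array(c["tvec"]).ravel())@R
E
python3 - <<'E'
from h import *
ims=[]
for n in("scene","side"):
    im,d,W=cloud(n); np.savez(f"pics/{n}.npz",im=im,d=d,W=W); cv2.imwrite(f"pics/{n}.png",im[:,:,::-1])
print(sensors.get_state())
E
```

```text
pics
{'t': 0.1, 'joint_positions': array([-1.26818456,  0.52197766, -0.03631675,  1.59995493,  0.02120278,
        1.02110922, -0.11278101]), 'joint_velocities': array([ 0.00064904, -0.00068904,  0.00037376, -0.00136526, -0.00091529,
        0.0020268 , -0.00028257]), 'effort': array([ 5.11827340e-03, -9.28497362e+01,  1.98418848e+00, -3.70537341e+01,
        1.80971995e-02,  5.39296758e-03,  1.14110748e-05]), 'eef_pos': array([0.22757181, 0.58175843, 0.22756751]), 'orientation': array([-3.14053176e+00,  8.27371291e-05,  2.76878121e+00]), 'wrist_force': array([ 0.54409889,  0.01752982, -0.29398766]), 'wrist_torque': array([ 0.02481155, -0.02093201, -0.01819128]), 'finger_gap': 1.0003538680043327}
```

View pics/scene.png

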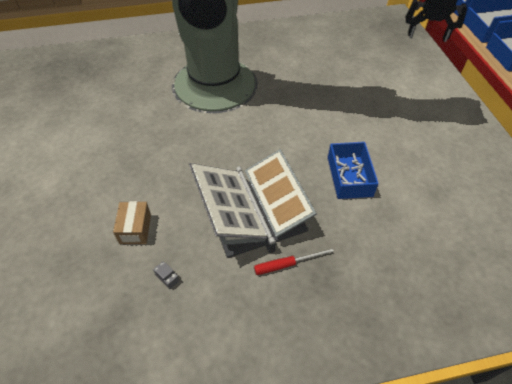

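View pics/side.png

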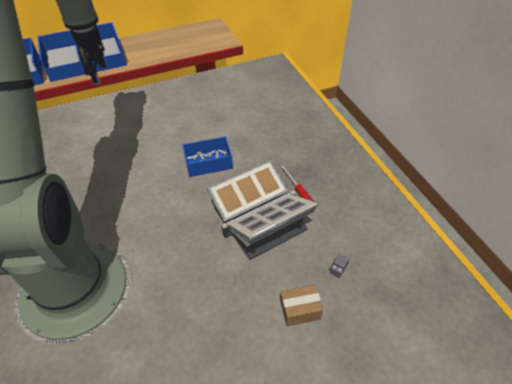

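Scene view: the leaf (white with grey panels) has corners near (193,164), (240,170), (270,237) and (222,238). The left wing spans (247,167), (280,154), (314,212), (275,235). The carton is at (132,222), terminal at (167,274), bin at (352,170) and screwdriver at (290,263).

```bash
python3 - <<'E'
import numpy as np, cv2
def fit(W,poly,d):
    m=np.zeros((384,512),np.uint8); cv2.fillPoly(m,[np.array(poly)],1)
    m=cv2.erode(m,np.ones((5,5)))>0
    P=W[m&(d>0)]; 
    for _ in range(3):
        c=P.mean(0); n=np.linalg.svd(P-c)[2][2]; n*=np.sign(n[2]); r=(P-c)@n; P=P[abs(r)<.006]
    return c,n,r.std()
z=np.load("pics/scene.npz");W=z["W"];d=z["d"]
cr,nr,s1=fit(W,[(193,164),(240,170),(270,237),(222,238)],d)
cl,nl,s2=fit(W,[(247,167),(280,154),(314,212),(275,235)],d)
print(cr,nr,s1,cl,nl,s2)
a=np.cross(nl,nr); a/=np.linalg.norm(a); a*=np.sign(a[0]); yaw=np.arctan2(a[1],a[0])
print("axis",a,"yaw",yaw)
yv=np.array([-np.sin(yaw),np.cos(yaw),0])
print("tilt R",np.arctan2(-nr@yv*-1,nr[2]),"tilt L",np.arctan2(-nl@yv,nl[2]))
# intersection line point nearest mean
c=(cr+cl)/2
p=np.linalg.lstsq(np.array([nr,nl,a]),np.array([nr@cr,nl@cl,a@c]),rcond=None)[0]; print("line pt",p)
for n in("scene","side"):
    z=np.load(f"pics/{n}.npz");W=z["W"];d=z["d"]
    q=(W-p)@np.c_[a*[1,1,0],yv]
    m=(d>0)&(W[...,2]>.03)&(abs(q[...,0])<.16)&(abs(q[...,1])<.2)&(W[...,2]<.25)
    Q=np.c_[q[m],W[...,2][m]]
    for lo in np.arange(-.2,.2,.02):
        s=Q[(Q[:,1]>=lo)&(Q[:,1]<lo+.02)]
        if len(s)>5: print(n,round(lo,2),len(s),"x",np.percentile(s[:,0],[1,99]).round(3),"z",np.percentile(s[:,2],[2,50,98]).round(3),"ymin/max",s[:,1].min().round(3),s[:,1].max().round(3))
polys={"carton":[(115,200),(151,200),(149,243),(113,243)],"term":[(152,262),(170,260),(183,283),(165,288)],"bin":[(326,140),(374,140),(380,198),(330,200)],"scr":[(253,255),(333,247),(335,254),(255,276)]}
z=np.load("pics/scene.npz");W=z["W"];d=z["d"]
for k,v in polys.items():
    m=np.zeros((384,512),np.uint8); cv2.fillPoly(m,[np.array(v)],1)
    P=W[(m>0)&(d>0)&(W[...,2]>.012)]; print(k,np.percentile(P,[1,50,99],axis=0).round(3).tolist())
E
```

```text
[ 0.56486723 -0.04242676  0.09897162] [-0.08277516  0.56913077  0.81806995] 0.0012787672228455282 [0.54646555 0.08262971 0.07695045] [ 0.06327943 -0.41767603  0.90638979] 0.0016205122909787365
axis [ 0.98924383  0.1462665  -0.00166239] yaw 0.14679332773783496
tilt R 0.6127479665170319 tilt L 0.4361358076651421
line pt [0.55472298 0.02605401 0.05030316]
scene -0.14 615 x [-0.116  0.099] z [0.097 0.14  0.144] ymin/max -0.139 -0.12
scene -0.12 662 x [-0.114  0.099] z [0.088 0.127 0.135] ymin/max -0.12 -0.1
scene -0.1 615 x [-0.115  0.099] z [0.082 0.113 0.121] ymin/max -0.1 -0.08
scene -0.08 583 x [-0.114  0.099] z [0.073 0.098 0.107] ymin/max -0.08 -0.06
scene -0.06 552 x [-0.116  0.1  ] z [0.063 0.085 0.094] ymin/max -0.06 -0.04
scene -0.04 508 x [-0.115  0.099] z [0.056 0.071 0.079] ymin/max -0.04 -0.02
scene -0.02 530 x [-0.132  0.112] z [0.036 0.056 0.065] ymin/max -0.02 -0.0
scene -0.0 427 x [-0.12   0.099] z [0.05  0.056 0.061] ymin/max 0.0 0.02
scene 0.02 645 x [-0.117  0.098] z [0.057 0.064 0.07 ] ymin/max 0.02 0.04
scene 0.04 647 x [-0.117  0.098] z [0.067 0.074 0.08 ] ymin/ma
[... 869 characters left out ...]
 [0.046 0.055 0.061] ymin/max 0.0 0.02
side 0.02 518 x [-0.117  0.099] z [0.057 0.064 0.071] ymin/max 0.02 0.04
side 0.04 512 x [-0.117  0.099] z [0.066 0.073 0.081] ymin/max 0.04 0.06
side 0.06 504 x [-0.118  0.099] z [0.075 0.083 0.09 ] ymin/max 0.06 0.08
side 0.08 503 x [-0.118  0.098] z [0.085 0.092 0.099] ymin/max 0.08 0.1
side 0.1 157 x [-0.118  0.099] z [0.092 0.096 0.101] ymin/max 0.1 0.109
carton [[0.483, -0.33, 0.014], [0.541, -0.288, 0.06], [0.577, -0.25, 0.065]]
term [[0.653, -0.243, 0.013], [0.688, -0.22, 0.037], [0.709, -0.198, 0.046]]
bin [[0.4, 0.25, 0.012], [0.479, 0.31, 0.036], [0.558, 0.363, 0.063]]
scr [[0.695, -0.016, 0.012], [0.709, 0.041, 0.023], [0.722, 0.176, 0.029]]
```

```bash
cat >> h.py <<'E'
from scipy.spatial.transform import Rotation as Ro
H=np.array([.547,.020,.0505]); YAW=.147
S=np.array([[np.cos(YAW),np.sin(YAW),0],[-np.sin(YAW),np.cos(YAW),0],[0,0,1]])  # rows: stand x,y,z in world
def pose(th,tau,roll,az=0.,r=.142,gap=0.,xs=0.,h=.0145):
    """TCP pose so that the fingertip's corner touches the leaf's underside at radius r, leaf angle th.
    tau: elevation of tool axis (neg. down), az: heading from stand +y towards +x, roll: 0 jaws horizontal."""
    phi=np.pi-.436-th
    u=np.array([0,np.cos(phi),np.sin(phi)]); d=np.array([0,np.sin(phi),-np.cos(phi)])
    zt=np.array([np.cos(tau)*np.sin(az),np.cos(tau)*np.cos(az),np.sin(tau)])
    a=np.array([np.cos(az),-np.sin(az),0]); b=np.cross(zt,a)
    y=np.cos(roll)*a+np.sin(roll)*b; x=np.cross(y,zt)
    c=max([i*h*x+j*h*y for i in(-1,1) for j in(-1,1)],key=lambda v:v@d)
    c=c-np.array([c[0],0,0])
    tip=r*u-(.003+gap)*d-c+np.array([xs,0,0])
    tcp=H+S.T@(tip-.025*zt)
    R=Ro.from_matrix(S.T@np.c_[x,y,zt])
    return tcp,R.as_euler("xyz")
E
python3 - <<'E'
from h import *
for t0,t1 in((-20,-80),(-30,-85),(-45,-95)):
  for az in(0,.4,.8,-.4):
    for roll in(0,np.pi/2,np.pi,-np.pi/2):
      ok=[];Q=[]
      for k in range(7):
        f=k/6; th=.177+f*(2.269-.177)
        q=planner.inverse_kinematics(*pose(th,np.radians(t0+(t1-t0)*f),roll,az))
        ok.append(q is not None); Q.append(q)
      print(t0,az,round(roll,2),"".join("01"[o] for o in ok), [np.round(Q[i],2).tolist() for i in(0,3,6)] if all(ok) else "")
E
```

```text
-20 0 0 1111111 [[0.56, 1.11, -0.05, 1.32, -0.8, 1.68, 1.01], [0.0, 0.66, 0.37, 1.72, -0.86, 1.33, 0.94], [-0.44, 0.54, 0.27, 1.91, -0.47, 0.75, 0.3]]
-20 0 1.57 1111111 [[0.37, 1.14, 0.3, 1.33, -1.0, 1.84, -0.4], [-0.11, 0.7, 0.54, 1.73, -0.94, 1.4, -0.56], [-0.61, 0.59, 0.53, 1.92, -0.66, 0.81, -1.1]]
-20 0 3.14 1111111 [[0.33, 1.16, 0.38, 1.34, -1.05, 1.88, -1.94], [-0.35, 0.9, 1.01, 1.74, -1.16, 1.68, -1.93], [-0.97, 0.95, 1.22, 1.94, -1.16, 1.22, -2.22]]
-20 0 -1.57 1111111 [[0.82, 1.16, -0.53, 1.3, -0.48, 1.53, 2.32], [0.2, 0.63, 0.06, 1.71, -0.72, 1.23, 2.38], [-0.16, 0.52, -0.1, 1.9, -0.19, 0.71, 1.61]]
-20 0.4 0 1111111 [[0.67, 0.99, -0.05, 1.65, -1.05, 1.41, 1.09], [0.11, 0.53, 0.25, 1.94, -1.01, 1.05, 0.77], [-0.51, 0.52, 0.36, 1.98, -0.56, 0.67, -0.01]]
-20 0.4 1.57 1111111 [[0.5, 1.02, 0.21, 1.66, -1.18, 1.56, -0.38], [-0.05, 0.57, 0.47, 1.95, -1.09, 1.14, -0.72], [-0.66, 0.57, 0.58, 1.98, -0.73, 0.73, -1.43]]
-20 0.4 3.14 1111111 [[0.53, 1.01, 0.17, 1.66, -1.16, 1.54, -1.97], [-0.26, 0.68, 0.8, 1.96, -1.22, 1.32, -2.18], [0.6, 0.85, -1.28, 1.92, 0.87, 0.96, 1.85]]
-20 0
[... 5779 characters left out ...]
, -0.68, 0.7, 1.53], [-0.5, 0.56, 0.18, 1.84, -0.06, 0.83, 0.62]]
-45 -0.4 0 1111111 [[0.21, 0.98, 0.3, 1.28, -0.63, 1.65, 1.21], [-0.16, 0.57, 0.32, 1.67, -0.48, 1.2, 0.92], [-0.61, 0.52, 0.29, 1.93, -0.09, 0.7, 0.25]]
-45 -0.4 1.57 1111111 [[0.07, 1.05, 0.58, 1.29, -0.8, 1.75, -0.22], [-0.37, 0.65, 0.66, 1.68, -0.66, 1.28, -0.48], [-0.79, 0.57, 0.55, 1.93, -0.31, 0.71, -1.1]]
-45 -0.4 3.14 1111111 [[-0.02, 1.12, 0.8, 1.29, -0.93, 1.85, -1.69], [-0.61, 0.93, 1.22, 1.69, -0.99, 1.57, -1.74], [-1.13, 0.92, 1.22, 1.95, -0.97, 1.0, -2.07]]
-45 -0.4 -1.57 1111111 [[0.85, 1.18, -1.07, 1.23, 0.29, 1.6, 2.02], [0.04, 0.55, 0.02, 1.66, -0.32, 1.16, 2.34], [-0.34, 0.5, -0.08, 1.91, 0.19, 0.73, 1.57]]
```

```bash
cat >> h.py <<'E'
RR=np.pi/2
def tau(th): return np.radians(-20-65*(th-.177)/2.092)
def st(m=""):
    s=sensors.get_state(); print(m,"t",round(s["t"],2),"p",s["eef_pos"].round(3),"F",np.round(s["wrist_force"],1)); return s
E
python3 - <<'E'
from h import *
eoat.command_gripper(0.0); 
p=sensors.get_state()["eef_pos"]; robot.movel([p[0],p[1],.40],vel=.25)
p0,o=pose(.177,tau(.177),RR,r=.146,gap=.012)
zt=Ro.from_euler("xyz",o).as_matrix()[:,2]
pre=p0-.14*zt
robot.move_pose(pre+[0,0,.15],o); st("above")
robot.movel(pre,vel=.2); st("pre")
print(robot.movel(p0,vel=.08,force_limit=4)); st("under")
im,d,W=cloud("side"); im2,_,_=cloud("scene")
a=im[130:290,170:380]; b=im2[110:270,130:340]
cv2.imwrite("pics/under.png",cv2.resize(np.hstack([a,b]),None,fx=1.9,fy=1.9,interpolation=cv2.INTER_CUBIC)[:,:,::-1])
E
```

```text
Traceback (most recent call last):
workcell.MotionError: the arm cannot take that pose within its joint ranges
```

```bash
python3 - <<'E'
from h import *
st()
for T in(-20,-30,-40):
  for az in(0,.3,.6):
    p0,o=pose(.177,np.radians(T),RR,az,r=.146,gap=.012)
    zt=Ro.from_euler("xyz",o).as_matrix()[:,2]
    print(T,az,[(b,up) for b in(.06,.1,.14) for up in(0,.08,.15) if planner.inverse_kinematics(p0-b*zt+[0,0,up],o) is not None])
E
```

```text
t 1.71 p [0.227 0.582 0.399] F [-0.2 -0.3 -1. ]
-20 0 [(0.06, 0), (0.06, 0.08), (0.06, 0.15), (0.1, 0), (0.1, 0.08), (0.1, 0.15), (0.14, 0), (0.14, 0.08)]
-20 0.3 [(0.06, 0), (0.06, 0.08), (0.06, 0.15), (0.1, 0), (0.1, 0.08), (0.1, 0.15), (0.14, 0), (0.14, 0.08), (0.14, 0.15)]
-20 0.6 [(0.06, 0), (0.06, 0.08), (0.06, 0.15), (0.1, 0), (0.1, 0.08), (0.1, 0.15), (0.14, 0), (0.14, 0.08), (0.14, 0.15)]
-30 0 [(0.06, 0), (0.06, 0.08), (0.06, 0.15), (0.1, 0), (0.1, 0.08), (0.1, 0.15), (0.14, 0), (0.14, 0.08), (0.14, 0.15)]
-30 0.3 [(0.06, 0), (0.06, 0.08), (0.06, 0.15), (0.1, 0), (0.1, 0.08), (0.1, 0.15), (0.14, 0), (0.14, 0.08), (0.14, 0.15)]
-30 0.6 [(0.06, 0), (0.06, 0.08), (0.06, 0.15), (0.1, 0), (0.1, 0.08), (0.1, 0.15), (0.14, 0), (0.14, 0.08), (0.14, 0.15)]
-40 0 [(0.06, 0), (0.06, 0.08), (0.06, 0.15), (0.1, 0), (0.1, 0.08), (0.1, 0.15), (0.14, 0), (0.14, 0.08), (0.14, 0.15)]
-40 0.3 [(0.06, 0), (0.06, 0.08), (0.06, 0.15), (0.1, 0), (0.1, 0.08), (0.1, 0.15), (0.14, 0), (0.14, 0.08), (0.14, 0.15)]
-40 0.6 [(0.06, 0), (0.06, 0.08), (0.06, 0.15), (0.1, 0), (0.1, 0.08), (0.1, 0.15), (0.14, 0), (0.14, 0.08), (0.14, 0.15)]
```

```bash
cat >> h.py <<'E'
AZ=.3
E
python3 - <<'E'
from h import *
p0,o=pose(.177,tau(.177),RR,AZ,r=.146,gap=.012)
zt=Ro.from_euler("xyz",o).as_matrix()[:,2]
pre=p0-.14*zt
robot.move_pose(pre+[0,0,.13],o); st("above")
robot.movel(pre,vel=.2); st("pre")
print(robot.movel(p0,vel=.08,force_limit=4)); st("under")
im,d,W=cloud("side"); im2,_,_=cloud("scene")
a=im[130:290,170:380]; b=im2[110:270,130:340]
cv2.imwrite("pics/under.png",cv2.resize(np.hstack([a,b]),None,fx=1.9,fy=1.9,interpolation=cv2.INTER_CUBIC)[:,:,::-1])
E
```

```text
above t 4.97 p [ 0.544 -0.268  0.295] F [ 1.1 -0.8  0.8]
pre t 5.77 p [ 0.544 -0.269  0.166] F [-0.1 -0.  -0.5]
False
under t 7.67 p [ 0.564 -0.139  0.117] F [-0.9 -0.2 -0. ]
```

View pics/under.png

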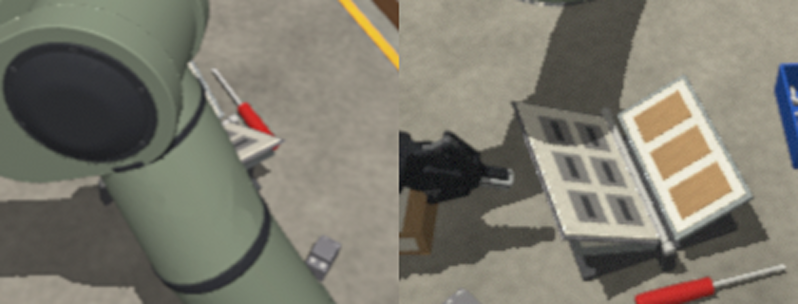

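```bash
python3 - <<'E'
from h import *
im,d,W=cloud("scene"); s=sensors.get_state()
R=Ro.from_euler("xyz",s["orientation"]).as_matrix()
T=(W-s["eef_pos"])@R
m=(d>0)&(abs(T[...,0])<.06)&(abs(T[...,1])<.06)&(T[...,2]>-.1)&(T[...,2]<.06)&(W[...,2]>.05)
v,u=np.where(m)
q=(W-H)@S.T
for z0 in np.arange(-.1,.06,.01):
    k=m&(T[...,2]>=z0)&(T[...,2]<z0+.01)
    if k.sum(): print(round(z0,2),k.sum(),"u",np.where(k)[1].min(),np.where(k)[1].max(),"v",np.where(k)[0].min(),np.where(k)[0].max(),"Tx",T[k][:,0].min().round(3),T[k][:,0].max().round(3),"Ty",T[k][:,1].min().round(3),T[k][:,1].max().round(3),"stand",np.median(q[k],0).round(3))
print("cam",-cv2.Rodrigues(np.array(get_calibration("scene")["rvec"],float))[0].T@np.array(get_calibration("scene")["tvec"]).ravel())
print(R.round(2))
E
```

```text
-0.1 148 u 144 155 v 179 216 Tx -0.014 0.021 Ty -0.06 0.057 stand [-0.022 -0.244  0.116]
-0.09 154 u 148 160 v 181 216 Tx -0.011 0.019 Ty -0.06 0.056 stand [-0.019 -0.234  0.112]
-0.08 146 u 153 164 v 182 215 Tx -0.011 0.019 Ty -0.055 0.047 stand [-0.016 -0.224  0.107]
-0.07 120 u 157 168 v 185 214 Tx -0.012 0.017 Ty -0.046 0.044 stand [-0.014 -0.216  0.103]
-0.06 108 u 162 171 v 188 213 Tx -0.011 0.015 Ty -0.037 0.034 stand [-0.013 -0.207  0.1  ]
-0.05 51 u 167 174 v 194 209 Tx -0.007 0.015 Ty -0.021 0.022 stand [-0.011 -0.2    0.092]
-0.04 50 u 173 179 v 197 208 Tx -0.007 0.013 Ty -0.017 0.012 stand [-0.009 -0.19   0.089]
-0.03 50 u 177 183 v 197 208 Tx -0.006 0.013 Ty -0.016 0.015 stand [-0.007 -0.181  0.084]
-0.02 42 u 182 186 v 198 209 Tx -0.007 0.013 Ty -0.017 0.004 stand [-0.003 -0.173  0.082]
-0.01 25 u 186 189 v 199 209 Tx -0.01 0.012 Ty -0.01 0.004 stand [-0.006 -0.165  0.075]
-0.0 22 u 194 197 v 178 187 Tx -0.059 -0.034 Ty -0.031 -0.024 stand [-0.05  -0.131  0.09 ]
0.01 72 u 198 202 v 179 200 Tx -0.059 0.008 Ty -0.035 -0.025 stand [-0.029 -0.127  0.09 ]
0.02 111 u 202 206 v 180 211 Tx -0.058 0.038 Ty -0.039 -0.024 stand [-0.008 -0.123  0.088]
0.03 151 u 206 211 v 181 219 Tx -0.059 0.059 Ty -0.041 -0.021 stand [ 0.014 -0.12   0.087]
0.04 143 u 210 215 v 182 219 Tx -0.06 0.06 Ty -0.043 -0.018 stand [ 0.011 -0.11   0.08 ]
0.05 139 u 213 219 v 184 221 Tx -0.06 0.06 Ty -0.04 -0.015 stand [ 0.015 -0.102  0.075]
cam [ 1.14469299 -0.11706485  0.93675029]
[[ 0.99 -0.05  0.14]
 [-0.15 -0.34  0.93]
 [ 0.   -0.94 -0.34]]
```

```bash
python3 - <<'E'
from h import *
im,d,W=cloud("scene"); s=sensors.get_state(); print(s["finger_gap"])
R=Ro.from_euler("xyz",s["orientation"]).as_matrix()
c=get_calibration("scene"); f=192/np.tan(np.radians(c["vfov"])/2)
K=np.array([[f,0,c["cx"]],[0,f,c["cy"]],[0,0,1]])
pt=np.array([[0,0,-.1],[0,0,-.05],[0,0,0],[0,0,.025]])@R.T+s["eef_pos"]
edge=np.array([H+S.T@np.array([x,-.16*np.cos(.613),.16*np.sin(.613)]) for x in(-.11,0,.11)])
uv=cv2.projectPoints(np.r_[pt,edge],np.array(c["rvec"],float),np.array(c["tvec"],float),K,None)[0][:,0]; print(uv.round(1))
for v in(201,204,207): print(v,np.c_[np.arange(184,204),(W[v,184:204]*1000).round(),d[v,184:204]*1000].astype(int).tolist())
cr=cv2.resize(im[165:240,140:240],None,fx=7,fy=7,interpolation=cv2.INTER_NEAREST)
for k,(a,b) in enumerate(uv): cv2.circle(cr,(int((a-140+.5)*7),int((b-165+.5)*7)),4,(255,0,0) if k<4 else (0,255,0),-1)
cv2.imwrite("pics/tip.png",cr[:,:,::-1])
im,_=grab_frame("wrist"); cv2.imwrite("pics/w1.png",im[:,:,::-1])
E
```

```text
0.003042322573363143
[[147.1 197.9]
 [169.1 201.2]
 [190.3 204.4]
 [200.7 206. ]
 [189.2 162.7]
 [201.9 196.9]
 [216.4 235.7]]
201 [[184, 563, -152, 134, 977], [185, 564, -149, 134, 977], [186, 565, -147, 136, 975], [187, 560, -145, 128, 986], [188, 558, -143, 124, 990], [189, 558, -141, 124, 990], [190, 1145, -117, 937, 0], [191, 470, -139, 0, 1140], [192, 470, -136, -1, 1142], [193, 471, -134, 1, 1140], [194, 473, -131, 2, 1139], [195, 472, -128, 0, 1141], [196, 474, -126, 2, 1139], [197, 476, -123, 5, 1135], [198, 474, -120, 1, 1140], [199, 475, -118, 2, 1139], [200, 476, -115, 2, 1139], [201, 476, -112, 2, 1139], [202, 477, -110, 2, 1139], [203, 1145, -117, 937, 0]]
204 [[184, 568, -153, 129, 979], [185, 569, -150, 130, 978], [186, 569, -148, 130, 978], [187, 568, -146, 128, 980], [188, 565, -144, 123, 986], [189, 568, -142, 125, 983], [190, 479, -143, 0, 1135], [191, 477, -140, -3, 1139], [192, 482, -137, 2, 1132], [193, 481, -135, 0, 1135], [194, 481, -132, 0, 1136], [195, 482, -130, 1, 1134], [196, 483, -127, 0, 1135], [197, 482, -124, -1, 1136], [198, 486, -122, 4, 1130], [199, 485, -119, 1, 1134], [200, 484, -116, 0, 1135], [201, 486, -114, 1, 1134], [202, 485, -111, -1, 1136], [203, 487, -109, 1, 1134]]
207 [[184, 571, -154, 122, 982], [185, 573, -152, 125, 979], [186, 573, -149, 124, 980], [187, 573, -147, 123, 981], [188, 572, -145, 120, 984], [189, 488, -147, 0, 1129], [190, 490, -144, 2, 1127], [191, 489, -141, 1, 1129], [192, 488, -139, -2, 1132], [193, 490, -136, 0, 1129], [194, 490, -134, -2, 1131], [195, 493, -131, 2, 1127], [196, 491, -128, -1, 1131], [197, 491, -126, -1, 1131], [198, 493, -123, 1, 1129], [199, 496, -120, 3, 1126], [200, 497, -118, 3, 1125], [201, 496, -115, 2, 1127], [202, 495, -113, 0, 1130], [203, 495, -110, -1, 1131]]
```

View pics/tip.png

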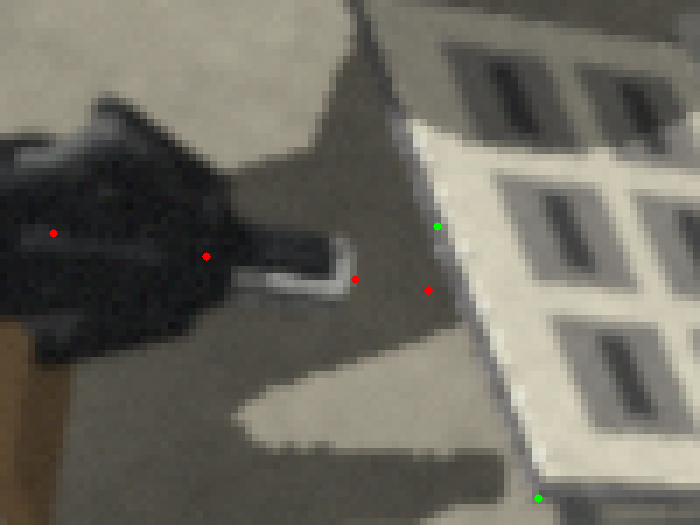

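View pics/w1.png

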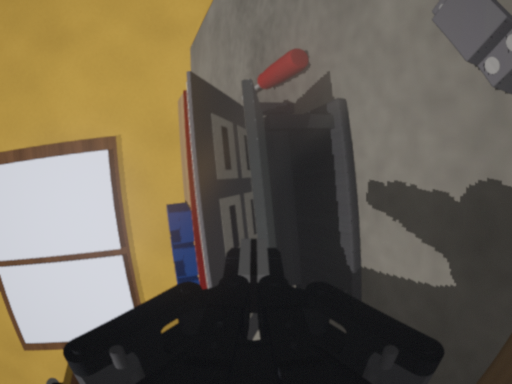

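```bash
python3 - <<'E'
from h import *
im,d=grab_frame("wrist"); c=get_calibration("wrist"); print({k:np.round(v,3).tolist() for k,v in c.items()})
f=192/np.tan(np.radians(c["vfov"])/2)
v,u=np.mgrid[:384,:512]; dx=u-c["cx"];dy=v-c["cy"]; r=np.hypot(dx,dy)+1e-9; t=r/f
X=np.stack([np.tan(t)*dx/r*d,np.tan(t)*dy/r*d,d],-1)
M=np.array(c["T_tool_cam"]); T=X@M[:3,:3].T+M[:3,3]
for a,b in[(252,242),(252,250),(250,262),(237,252),(267,252),(275,265),(235,270),(252,275),(255,200),(250,150),(262,220)]: print((a,b),d[b,a].round(3),T[b,a].round(3),im[b,a])
s=sensors.get_state();R=Ro.from_euler("xyz",s["orientation"]).as_matrix()
q=(T@R.T+s["eef_pos"]-H)@S.T
for a,b in[(248,90),(250,150),(258,200),(264,225),(255,120),(340,110),(345,200),(350,260)]: print("stand",(a,b),q[b,a].round(3))
E
```

```text
{'vfov': 65.706, 'cx': 253.22, 'cy': 193.649, 'T_tool_cam': [[0.0, -0.947, -0.322, 0.083], [1.0, 0.0, -0.0, -0.0], [0.0, -0.322, 0.947, -0.146], [0.0, 0.0, 0.0, 1.0]]}
(252, 242) 0.152 [ 0.011 -0.001 -0.01 ] [28 27 27]
(252, 250) 0.143 [ 0.011 -0.001 -0.02 ] [27 26 26]
(250, 262) 0.132 [ 0.011 -0.002 -0.031] [46 44 45]
(237, 252) 0.148 [ 0.007 -0.008 -0.015] [30 28 30]
(267, 252) 0.141 [ 0.011  0.006 -0.022] [55 55 54]
(275, 265) 0.137 [ 0.007  0.01  -0.027] [23 22 24]
(235, 270) 0.133 [ 0.007 -0.009 -0.031] [27 25 26]
(252, 275) 0.123 [ 0.011 -0.001 -0.041] [26 25 26]
(255, 200) 0.213 [0.01  0.001 0.055] [71 71 71]
(250, 150) 0.211 [ 0.044 -0.003  0.064] [71 71 71]
(262, 220) 0.212 [-0.003  0.006  0.049] [71 72 71]
stand (248, 90) [ 0.098 -0.116  0.045]
stand (250, 150) [ 0.054 -0.115  0.047]
stand (258, 200) [ 0.017 -0.116  0.045]
stand (264, 225) [-0.001 -0.117  0.043]
stand (255, 120) [ 0.075 -0.117  0.042]
stand (340, 110) [ 0.085 -0.109 -0.04 ]
stand (345, 200) [ 0.007 -0.105 -0.038]
stand (350, 260) [-0.047 -0.106 -0.039]
```

Both cameras put the shut fingertips at about tool z = 0, not the stated 25 mm ahead of the TCP. The scene picture shows the tip short of the leaf's edge, with the red TCP mark at the visible tip. I'll use the measured value and advance with a force guard.

```bash
sed -i 's/tip-.025\*zt/tip-TIP*zt/; s/^AZ=.3/AZ=.3; TIP=.002/' h.py
python3 - <<'E'
from h import *
th=.177
p,o=pose(th,tau(th),RR,AZ,r=.148,gap=.012)
print(robot.movel(p,o,vel=.04,force_limit=4)); st("under")
for g in(.004,-.004,-.012):
    p,o=pose(th,tau(th),RR,AZ,r=.148,gap=g)
    robot.movel(p,o,vel=.03,force_limit=15); st(g)
im2,d,W=cloud("scene"); q=(W-H)@S.T
# leaf angle from top face
m=(d>0)&(abs(q[...,0])<.1)&(q[...,1]<-.03)&(q[...,1]>-.12)&(q[...,2]>.01)&(im2.min(-1)>150)
P=q[m]; print(len(P),"theta",np.median(np.arctan2(P[:,2]-.0037,-P[:,1]))-.436)
cv2.imwrite("pics/c1.png",cv2.resize(im2[110:270,130:340],None,fx=3,fy=3)[:,:,::-1])
E
```

```text
False
under t 8.64 p [ 0.567 -0.119  0.11 ] F [-0.5 -0.   0.1]
0.004 t 9.06 p [ 0.566 -0.115  0.117] F [-0.4 -1.1 -0.3]
-0.004 t 9.47 p [ 0.566 -0.11   0.124] F [ 0.5  0.4 -1. ]
-0.012 t 9.89 p [ 0.565 -0.105  0.13 ] F [-1.  -0.7  0.5]
833 theta 0.1907403479166983
```

View pics/c1.png

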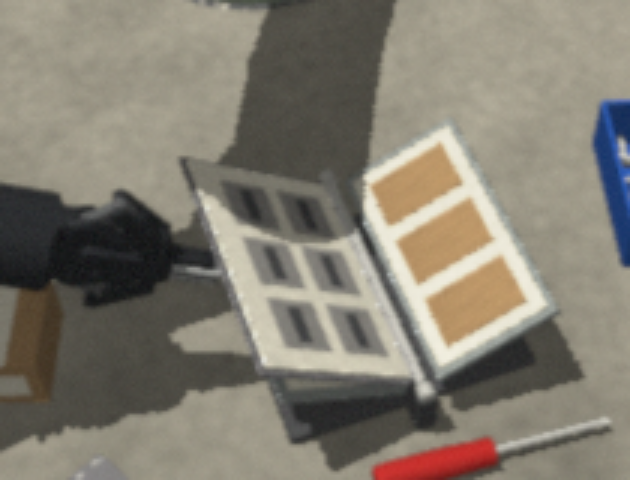

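```bash
cat >> h.py <<'E'
def sweep(a,b,n,r=.146,gap=0.,fl=20):
    for th in np.linspace(a,b,n):
        p,o=pose(th,tau(th),RR,AZ,r=r,gap=gap)
        if robot.movel(p,o,vel=.04,force_limit=fl): st("STOP %.2f"%th); return th
    return th
E
python3 - <<'E'
from h import *
a=.26
for b in(.5,.75,1.0): sweep(a,b,3); st(b); a=b
ims=[cloud(n)[0] for n in("scene","side")]
cv2.imwrite("pics/c2.png",cv2.resize(np.hstack([ims[0][100:260,130:330],ims[1][100:260,180:380]]),None,fx=2,fy=2)[:,:,::-1])
E
```

```text
0.5 t 11.36 p [ 0.561 -0.082  0.156] F [ -6.3 -12.9  14.7]
0.75 t 12.81 p [ 0.557 -0.052  0.176] F [ -8.3 -12.1  23.5]
1.0 t 14.26 p [ 0.552 -0.017  0.186] F [ 0.3 -0.1  0.9]
```

View pics/c2.png

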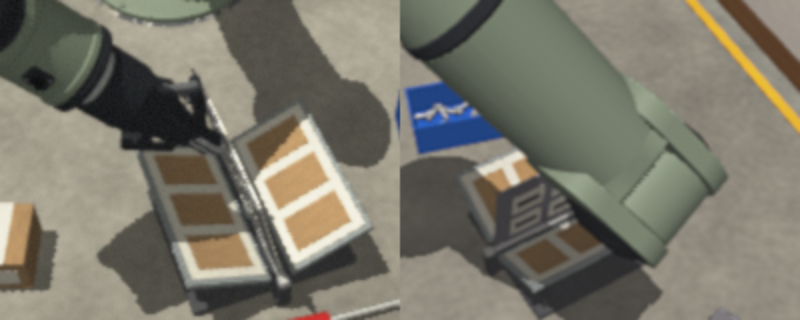

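```bash
python3 - <<'E'
from h import *
s=sensors.get_state();R=Ro.from_euler("xyz",s["orientation"]).as_matrix()
tip=(S@(s["eef_pos"]-H)).round(3); print("tcp stand",tip,"axis",(S@R[:,2]).round(2))
for n in("scene","side"):
    im,d,W=cloud(n); q=(W-H)@S.T
    m=(d>0)&(abs(q[...,0])<.108)&(q[...,0]>.03)&(abs(q[...,1])<.1)&(q[...,2]>.055)&(q[...,2]<.165)
    P=q[m]; print(n,len(P)); 
    for lo in np.arange(.055,.165,.02):
        k=P[(P[:,2]>=lo)&(P[:,2]<lo+.02)]
        if len(k): print(round(lo,3),len(k),np.percentile(k[:,1],[5,50,95]).round(3),np.percentile(k[:,0],[5,95]).round(3))
im,d,W=cloud("scene")
cv2.imwrite("pics/c3.png",cv2.resize(im[120:220,150:290],None,fx=5,fy=5,interpolation=cv2.INTER_CUBIC)[:,:,::-1])
E
```

```text
tcp stand [-0.    -0.038  0.135] axis [ 0.21  0.67 -0.71]
scene 205
0.055 25 [-0.019 -0.016 -0.011] [0.04  0.107]
0.075 20 [-0.023 -0.02  -0.015] [0.065 0.108]
0.095 26 [-0.027 -0.024 -0.018] [0.049 0.108]
0.115 32 [-0.03  -0.029 -0.023] [0.039 0.107]
0.135 64 [-0.034 -0.03  -0.028] [0.034 0.107]
0.155 38 [-0.035 -0.034 -0.032] [0.036 0.102]
side 0
```

View pics/c3.png

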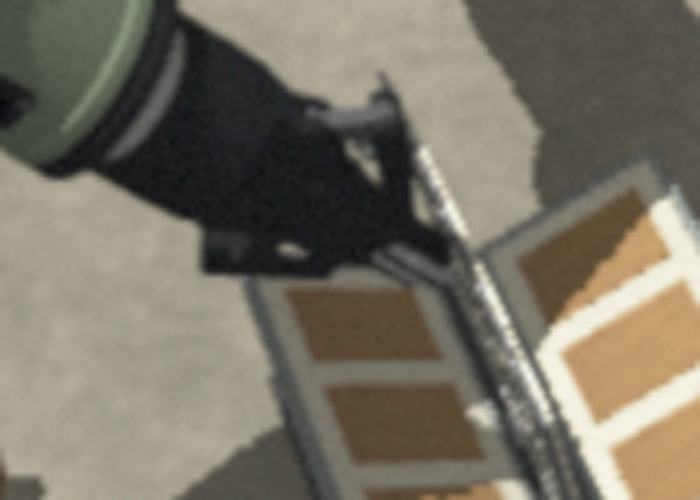

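```bash
cat > go.py <<'E'
from h import *
import sys
a,b,n=float(sys.argv[1]),float(sys.argv[2]),int(sys.argv[3]); r=float(sys.argv[4]); fl=float(sys.argv[5])
for th in np.linspace(a,b,n):
    t=sweep(th,th,1,r=r,fl=fl); s=sensors.get_state(); phi=np.pi-.436-th; F=S@s["wrist_force"]
    print("%.2f t%.1f Fx %.1f Fu %.1f Fd %.1f"%(th,s["t"],F[0],F[1]*np.cos(phi)+F[2]*np.sin(phi),F[1]*np.sin(phi)-F[2]*np.cos(phi)))
im,d,W=cloud("scene"); q=(W-H)@S.T
k=(d>0)&(abs(q[...,0])<.108)&(np.hypot(q[...,1],q[...,2])<.165)&(np.hypot(q[...,1],q[...,2])>.07)&(q[...,2]>.02)&((q[...,0]>.05)|(q[...,0]<-.09))
P=q[k]; ang=np.pi-.436-np.arctan2(P[:,2],P[:,1])
h,e=np.histogram(ang,np.arange(-.1,2.5,.1)); print({round(x,1):int(c) for x,c in zip(e,h) if c>8})
E
python3 go.py 1.08 1.7 6 .150 15
```

```text
1.08 t15.0 Fx 0.4 Fu -0.9 Fd -0.6
1.20 t15.6 Fx 0.7 Fu -0.7 Fd -0.5
1.33 t16.2 Fx -1.0 Fu -0.2 Fd 0.4
1.45 t16.8 Fx 1.0 Fu 0.2 Fd -0.7
1.58 t17.4 Fx 0.5 Fu -0.3 Fd -0.2
1.70 t18.0 Fx -1.2 Fu -0.3 Fd 0.5
{np.float64(-0.1): 586, np.float64(1.5): 359, np.float64(1.6): 320, np.float64(2.2): 208, np.float64(2.3): 189}
```

```bash
python3 go.py 1.8 2.2 5 .150 15; python3 - <<'E'
from h import *
for th in(2.25,2.3,2.35,2.4,2.45):
    p,o=pose(th,tau(2.269),RR,AZ,r=.150)
    stop=robot.movel(p,o,vel=.02,force_limit=10); st(th)
    if stop: break
im,d,W=cloud("scene")
cv2.imwrite("pics/c4.png",cv2.resize(im[110:290,110:390],None,fx=2.8,fy=2.8,interpolation=cv2.INTER_CUBIC)[:,:,::-1])
E
```

```text
1.80 t18.5 Fx -0.4 Fu -0.3 Fd 0.8
1.90 t19.0 Fx -0.0 Fu -0.4 Fd 0.3
2.00 t19.5 Fx -0.7 Fu 0.7 Fd -0.1
2.10 t20.1 Fx -0.3 Fu -0.3 Fd -0.4
2.20 t20.6 Fx -0.1 Fu 0.3 Fd 0.0
{np.float64(-0.1): 588, np.float64(2.0): 262, np.float64(2.1): 597, np.float64(2.2): 26, np.float64(2.3): 70}
2.25 t 21.11 p [0.53  0.134 0.12 ] F [ 0.4  0.2 -0.4]
2.3 t 21.63 p [0.53  0.137 0.113] F [-1.3  0.3 -0.4]
2.35 t 21.98 p [0.529 0.139 0.108] F [-3.7 -2.3 14.6]
```

View pics/c4.png

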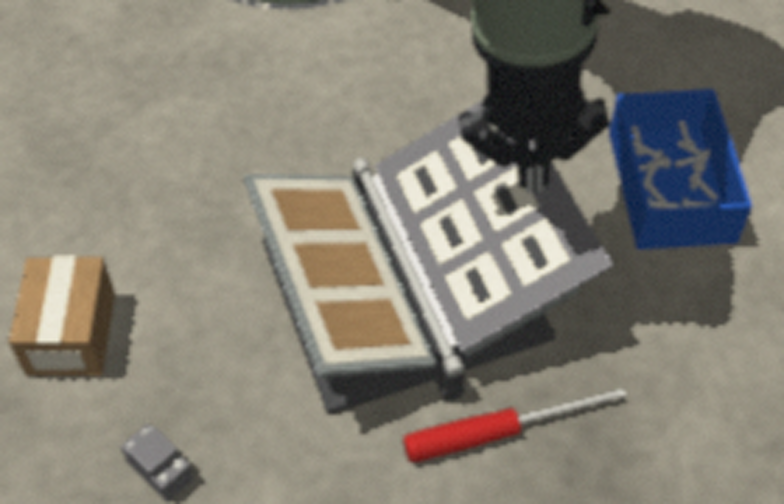

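The leaf lies over the left wing, with the shut fingertips pressing near its edge at (535,180). The bystanders look untouched. I'll hold the press briefly, then retreat and check the leaf angle.

```bash
python3 - <<'E'
from h import *
p,o=pose(2.40,tau(2.269),RR,AZ,r=.150)
print(robot.movel(p,o,vel=.02,force_limit=12)); st(); robot.hold(.4); st("hold")
e=sensors.get_state()["eef_pos"]; robot.movel(e+[0,0,.05],vel=.06); robot.movel(e+[-.03,.0,.25],vel=.2); st("away")
z=np.load("pics/scene.npz"); im,d,W=cloud("scene"); q=(W-H)@S.T
m=(d>0)&(abs(q[...,0])<.09)&(q[...,1]>.04)&(q[...,1]<.125)&(q[...,2]<.12)&(q[...,2]>-.01)
P=q[m]; A=np.polyfit(P[:,1],P[:,2],1); print(len(P),"tilt",np.arctan(A[0]),"theta",np.pi-.436-np.arctan(A[0]),"off",A[1])
for x0,x1 in((-.09,-.03),(-.03,.03),(.03,.09)):
    k=P[(P[:,0]>x0)&(P[:,0]<x1)]; print(np.arctan(np.polyfit(k[:,1],k[:,2],1)[0]).round(3))
polys={"carton":[(115,200),(151,200),(149,243),(113,243)],"term":[(152,262),(170,260),(183,283),(165,288)],"bin":[(326,140),(374,140),(380,198),(330,200)],"scr":[(253,255),(333,247),(335,254),(255,276)]}
for k,v in polys.items():
    m=np.zeros((384,512),np.uint8); cv2.fillPoly(m,[np.array(v)],1)
    r=[]
    for w,dd in((z["W"],z["d"]),(W,d)): r.append(w[(m>0)&(dd>0)&(w[...,2]>.012)].mean(0))
    print(k,((r[1]-r[0])*1000).round(1))
cv2.imwrite("pics/c5.png",cv2.resize(im[100:300,100:400],None,fx=2.5,fy=2.5,interpolation=cv2.INTER_CUBIC)[:,:,::-1])
E
```

```text
True
 t 22.25 p [0.53  0.139 0.108] F [-5.8 -2.8 18.5]
hold t 22.65 p [0.53  0.139 0.108] F [-4.8 -3.3 17.6]
away t 24.8 p [0.499 0.139 0.357] F [ 0.3 -0.4  0.6]
2253 tilt 0.43478376187157686 theta 2.2708088917182163 off 0.0044807051071515235
0.436
0.435
0.433
carton [0.1 0.1 0. ]
term [-0.   0.1  0. ]
bin [ 0.4  0.  -0.1]
scr [-0.2  0.9 -0.2]
```

View pics/c5.png

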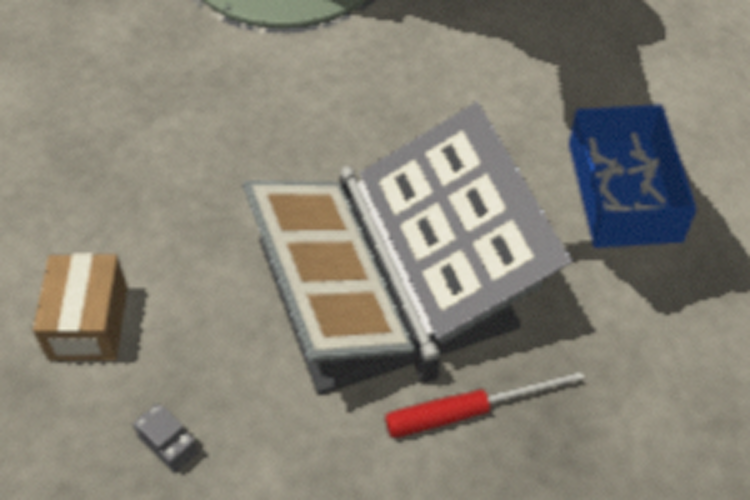

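The leaf is flat on the left wing (tilt 0.435 rad), the hand is clear and the bystanders have not moved.

```bash
python3 -c "
from h import *
job.finish_job(); st()"
```

```text
the job is handed in; nothing more can be done
the job is handed in; nothing more can be done
```

The leaf now lies flat on the left-hand wing, and I handed the job in with the hand about 25 cm above the stand. I shut the gripper and pushed the leaf up from under its free edge with the outside of the fingertips. They carried it over the spine at about 4 cm/s and pressed it onto the left wing with about 18 N.

**Last checks:**
- **Leaf angle:** it measures 2.271 rad against the stop at 2.269.
- **Bystanders:** the carton, terminal, bin and screwdriver all moved less than 1 mm, which is within measurement noise.
- **Time:** the hand was clear at 24.8 s, against the 48 s limit.

**What disagreed or looked off:**
- **Fingertip position:** both cameras put the shut fingertips about level with the TCP, not 25 mm ahead as stated. I used the measured value, and the contact came out as planned.
- **Force on the way up:** between leaf angles of about 0.5 and 0.75 rad the wrist force rose to about 28 N, mostly along the leaf. This was probably the leaf's edge catching on the finger. It had gone by 1.0 rad, and the force stayed near zero until the final press.

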